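# Gauge the bored hole under the retaining bar and show the tip

### The arm

A 6-joint arm with a two-finger parallel gripper is mounted at the origin on the work surface. World frame = base frame: x ahead of the robot, y to its left, z up, the work surface at z = 0. Lengths are in mm, angles in degrees, forces in N, time in s.
With the tool pointing down it reaches from about 300 to 850 mm from the base axis. Payload 4.2 kg.
Tool frame: the origin (TCP) lies between the finger pads; the fingertips stand 11 mm ahead of it and the grasp point (between the pads) lies 8 mm behind it (env.tips_ahead is the distance from the TCP to the fingertips, in mm); z points along the fingers, y is the line along which they close (so a half turn about z gives the same grasp; the last joint's range is limited). The gripper opens to 91 mm and grips with 3 to 60 N. Pads are 32 mm wide; open, the fingers measure 118 mm over their backs; the gripper's body (76 mm by 178 mm) begins 60 mm behind the grasp point.
Start: joints at [-66.349, 18.312, 89.639, -0, 72.044, -1.146], TCP at [241.168, -521.996, 224.976] pointing down, gripper open.
Joint ranges: [-177.97, 177.97], [-48.28, 115.42], [12.27, 149.76], [-77.06, 257.06], [2.81, 150.46], [-146.56, 146.56]. Speed limits (degrees/s): [147.25, 147.25, 180, 180, 180, 180].

### API

Orientations are given as [roll, pitch, yaw] about the fixed x, y, z axes, in that order (R = Rz(yaw) Ry(pitch) Rx(roll)).
In Python, from workcell import env, cams gives the robot as it stands.
- The arm moves only by the tool step_arm, never from a script. Its arguments are lists of equal length, an entry for each row: "linear": the shift along the tool's x, y, z in units of 30 cm (1.0 is 30 cm), a list of three; "turn": the turn about the tool's z in units of 360 degrees (1.0 is 360 degrees). In form: {"linear": [[tx, ty, tz], ...], "turn": [turn, ...]}. A call has 1 to 20 rows; each row is the pose to reach, as a shift and turn from the pose commanded when the call began, along the tool's axes at that moment, turning the shorter way round; what a row does not reach only later rows make up. A row lasts 1/8 s, in which the tool goes at most 62.5 mm and 10.7 degrees, less where a joint would pass 70% of its speed; a pose out of reach is approached as far as the arm can. A call with a number of a shift or a turn outside -1 to 1 is refused whole. A call with a gripper value outside its range is refused whole. "fingers" is the closure, from -1 (fully open) to 1 (shut), so that 0 is half open, set as the call begins (left out, the last holds). The fingers move at their own pace and stop on an object; "force" is the grip in N (left out, the last holds). Time passes only in rows, so rows that repeat a pose let the fingers close. It gives the time, the measured TCP pose, the force, the opening and the grip force at its end, in the units of the state.
- env.state(): the state, without advancing time (a new reading comes with each control period).
- cams.grab_frame(name): name is "side" or "top" or "wrist"; returns a dict with "color" (384x512x3 uint8, blue, green, red), "fx", "fy", "cx", "cy" (pixels), "extrinsics" (4x4, takes a point from camera to world coordinates); the wrist camera has in their place "tool_from_camera" (4x4, takes a point from camera to tool coordinates, whose origin is the TCP and whose axes are the flange's). Camera axes: x right, y down, z forward; pixel columns grow to the right and rows downward; lengths in mm; the calibration is good to about 2 mm. A picture is of the moment at which its call begins: read the wrist's pose just before it. There is no depth.
- env.job_done(): hands the job in; it is judged then, once.
The state is a dict: "time_s": time; "qpos": joint angles; "qvel": joint speeds; "effort": joint torques, N m; "ee_pos": TCP position; "ee_rot": TCP orientation; "force": force on the tool from outside, world axes, zero at the start; "torque": the same for the moment, N m; "gripper_width": finger opening in mm; "gripper_force": force on a finger pad.
Only numpy, scipy, OpenCV 4.12 (cv2) and the standard library are available. Lean on these libraries where they do the work, as an engineer would, in place of code of your own. Each camera call takes 0.05 s, during which the arm holds its last target. There are 200 camera calls.

### The job

Lift the retaining bar by its wooden grip block, lay it across the jig's two slotted posts, seated flat in both slots and roughly centred over the workpiece, and let go of it. Then take the gauge rod from its rest, push it tip first straight into the jig's guide tube until the collar stops against the tube's mouth, pause there a moment, and draw it right out again. Finish while still holding the rod level and still, its tip over the middle of the reading stand's round plate, two or three centimetres above it and touching nothing; leave the bar seated, and do not shift the tin, strip, mug, glue bottle or tape ring.

Things in the scene. Friction and masses are not known exactly. Their poses are not given: they have to be found in the camera images.
- jig: Fixed boring jig. Origin on the bench below the tube mouth; x along the tube into the workpiece, z up. In mm: base x 15..165, y +-105, 12 thick; dark fence x 26..40, y +-58, top 95; plywood workpiece x 40..150, y +-45, top 83; a slotted post on each side of it. Steel guide tube (outside 26, bore 14 diameter) stands 26 out of the fence; bore free for 150 from the mouth.
- tube_mouth (a point): Centre of the guide tube's open mouth, on the tube's axis, 60 mm above the bench; axes as the jig's (x = direction of insertion).
- saddle_mid (a point): Midpoint between the two post slots at seat height, 84 mm above the bench, 90 mm beyond the tube mouth; axes as the jig's. Posts (24 mm in y, 52 in x) are centred at y = +82 and -82 mm from it; each slot is 32 mm wide in x, open at both ends along y, cheeks 14 mm high. Seats are 1 mm above the workpiece.
- bar: Loose retaining bar, about 0.25 kg, lying on the bench: flat aluminium, 210 mm long (its y), 26 wide (x), 14 thick, with an upright wooden grip block on its middle, 20 thick (x), 50 long (y), from 14 to 56 mm above the underside. Origin: centre of the underside. In the slots its y lies along the jig's y, either way round.
- rest: Fixed wooden rest for the gauge rod: base 150 x 60 x 10 mm (origin: centre of its underside) with two notched posts at x = +66 and x = -60 mm (each 12 mm long in x, up to 35 mm wide, cheeks up to 52 mm high). The rod lies along the rest's x, its tip to +x.
- rod: Loose gauge rod, about 0.1 kg, in the rest, axis 50 mm above the bench. Origin on the axis at the collar's front face, which stops on the tube; +x to the tip. Steel shank 10 mm diameter, x 0..70, last 9 mm tapered to 4; collar 26 diameter, x -6..0; square handle 16 x 16, x -106..-6. Balance point x = -37. In the rest, handle free for fingers x -80..-10.
- rod_tip (a point): Centre of the rod's tip face, 70 mm in front of the collar face, on the rod's axis.
- stand: Fixed reading stand: foot 64 mm diameter, 14 mm post, and a level round white plate 60 mm diameter with dark graduation lines, its top 90 mm above the bench. Origin: centre of the foot's underside; z up.
- plate_top (a point): Centre of the reading plate's upper face, 90 mm above the bench.
- tin: Bystander: closed tin, 60 mm diameter, 85 high. Origin: centre of its underside. On the other side of the jig from the reading stand.
- strip: Bystander: plywood strip 160 x 22 x 18 mm lying on the bench near the robot. Origin: centre of its underside.
- mug: Bystander: white mug, 76 mm diameter, 85 high, on the left. Origin: centre of its underside.
- glue: Bystander: white glue bottle, 56 mm diameter, 150 high, on the right. Origin: centre of its underside.
- tape: Bystander: cardboard ring 90 mm diameter, 30 high, at the right side. Origin: centre of its underside.
Mind the look-alikes: they are no part of the job. What is shaped like the rest but blue or turquoise is not meant.

How it is judged (in metres and radians):
On the way, in this order (a step that is already met when the one before it is completed fails the run):
1. the bar lies seated in both post slots, let go and at rest (x of bar in the frame of saddle_mid between -0.006 and 0.006 m and y of bar in the frame of saddle_mid between -0.016 and 0.016 m and z of bar in the frame of saddle_mid between -0.004 and 0.004 m and angle between bar's own z axis and vertical below 0.06 rad and angle between the y axis of bar and the y axis of jig, either way round below 0.08 rad and contact force between the fingers and bar below 0.1 N and linear speed of bar below 0.02 m/s), for 0.2 s.
2. with the bar seated, the rod is in the guide tube with its collar stopped on the mouth (x of bar in the frame of saddle_mid between -0.006 and 0.006 m and y of bar in the frame of saddle_mid between -0.016 and 0.016 m and z of bar in the frame of saddle_mid between -0.004 and 0.004 m and angle between bar's own z axis and vertical below 0.06 rad and angle between the y axis of bar and the y axis of jig, either way round below 0.08 rad and contact force between the fingers and rod above 1 N and x of rod in the frame of tube_mouth above -0.002 m and x of rod_tip in the frame of tube_mouth above 0.06 m and y of rod in the frame of tube_mouth between -0.004 and 0.004 m and z of rod in the frame of tube_mouth between -0.004 and 0.004 m and angle between the x axis of rod and the x axis of jig, either way round below 0.08 rad), for 0.2 s.
3. the held rod is drawn right out of the tube (contact force between the fingers and rod above 1 N and x of rod_tip in the frame of tube_mouth below -0.005 m), for 0.1 s.
At the end, for the whole second after the job is handed in: Bar seated in both slots (within 6 mm across, 16 mm along, 4 mm in height, flat), not touched. Fingers hold the rod still, level within 0.12 rad, tip within 20 mm of the plate centre horizontally and 8 to 45 mm above it, touching nothing else (x of bar in the frame of saddle_mid between -0.006 and 0.006 m and y of bar in the frame of saddle_mid between -0.016 and 0.016 m and z of bar in the frame of saddle_mid between -0.004 and 0.004 m and angle between bar's own z axis and vertical below 0.06 rad and angle between the y axis of bar and the y axis of jig, either way round below 0.08 rad and contact force between the fingers and bar below 0.1 N and contact force between the fingers and rod above 1 N and horizontal distance between rod_tip and plate_top below 0.02 m and z of rod_tip in the frame of plate_top between 0.008 and 0.045 m and angle between rod's own x axis and vertical between 1.45 and 1.69 rad and contact force between rod and stand below 0.1 N and contact force between rod and jig below 0.1 N and contact force between rod and rest below 0.1 N and contact force between rod and tin below 0.1 N and linear speed of rod below 0.02 m/s and angular speed of rod below 0.2 rad/s); the arm keeps its last pose, push and grip.
It fails at once if a bystander (tin, strip, mug, glue bottle or tape ring) is shifted by more than 30 mm (distance of any of tin, strip, mug, glue, tape from where it was at the start of the episode above 0.03 m).
It also fails if it takes over 69 s, if anything falls off the work surface, if the arm or the gripper's body presses on something with over 40 N, if the wrist force passes 120 N, or if a joint passes its speed limit or range.

## Working session

There is one attempt and no reset: what is moved stays moved. The work goes in short steps, Python scripts to look and compute and a tool call to move; the robot and the scene stay as the last step left them, time stands still between calls to the robot, and variables do not carry over. Pictures are saved under pics/ and viewed, at most 10 in all, crops included, and the job is handed in when it is done.

Besides the shell and the picture viewer there is one more tool, called as name(argument=value, ...) on one line, values as JSON. step_arm: Moves the arm, as the interface text tells. Its arguments: {"type":"object","properties":{"linear":{"type":"array"},"turn":{"type":"array"},"fingers":{"type":"number"},"force":{"type":"number"}},"required":["linear","turn"]}

```bash
mkdir -p pics; cat > h.py <<'E'
from workcell import env, cams
import numpy as np, cv2, pickle
def grab(n):
    s=env.state(); f=cams.grab_frame(n); f['state']=s
    pickle.dump(f,open(f'pics/{n}.pkl','wb')); return f
def T(s):
    from scipy.spatial.transform import Rotation as R
    M=np.eye(4); M[:3,:3]=R.from_euler('xyz',s['ee_rot'],degrees=True).as_matrix(); M[:3,3]=s['ee_pos']; return M
def ext(f):
    return np.array(f['extrinsics']) if 'extrinsics' in f else T(f['state'])@np.array(f['tool_from_camera'])
def px2w(f,u,v,z):
    E=ext(f); d=E[:3,:3]@np.array([(u-f['cx'])/f['fx'],(v-f['cy'])/f['fy'],1]); o=E[:3,3]
    return o+d*(z-o[2])/d[2]
def w2px(f,p):
    E=ext(f); c=E[:3,:3].T@(np.asarray(p,float)-E[:3,3]); return np.array([f['fx']*c[0]/c[2]+f['cx'],f['fy']*c[1]/c[2]+f['cy']])
E
python3 - <<'E'
from h import *
for n in ('top','side'):
    f=grab(n); cv2.imwrite(f'pics/{n}0.png',cv2.resize(f['color'],(800,600),interpolation=cv2.INTER_CUBIC))
    print(n,f['fx'],f['cx'],f['cy'],np.round(ext(f),3).tolist())
s=env.state();print(s)
E
```

```text
top 348.14217629342323 250.23466354776886 198.95887167580418 [[-0.01, -0.998, 0.065, 404.443], [-1.0, 0.01, -0.008, 17.768], [0.008, -0.065, -0.998, 1227.617], [0.0, 0.0, 0.0, 1.0]]
side 416.5085802930202 261.2952520201794 197.18481349688517 [[-0.942, -0.192, 0.276, 112.213], [-0.336, 0.55, -0.764, 970.567], [-0.005, -0.813, -0.583, 808.661], [0.0, 0.0, 0.0, 1.0]]
{'time_s': 0.1, 'qpos': array([-6.63489265e+01,  1.83471204e+01,  8.96980023e+01,  8.58841831e-04,
        7.20436114e+01, -1.14563083e+00]), 'qvel': array([ 0.05165514, -0.0214477 , -0.23595169, -0.04175993, -0.00591208,
       -0.05565063]), 'effort': array([ 3.68180363e-04, -4.13331485e+01, -2.32509917e+01,  7.30535388e-02,
        4.21923702e-02, -5.37957101e-05]), 'ee_pos': array([ 240.99309247, -521.59583114,  224.22251572]), 'ee_rot': array([-1.79911300e+02, -2.59055662e-03,  2.47964369e+01]), 'force': array([-0.73023546,  0.00829152, -0.60332875]), 'torque': array([ 0.00741148,  0.00867521, -0.02299137]), 'gripper_force': 0.0, 'gripper_width': 91.06127105872126}
```

View pics/top0.png

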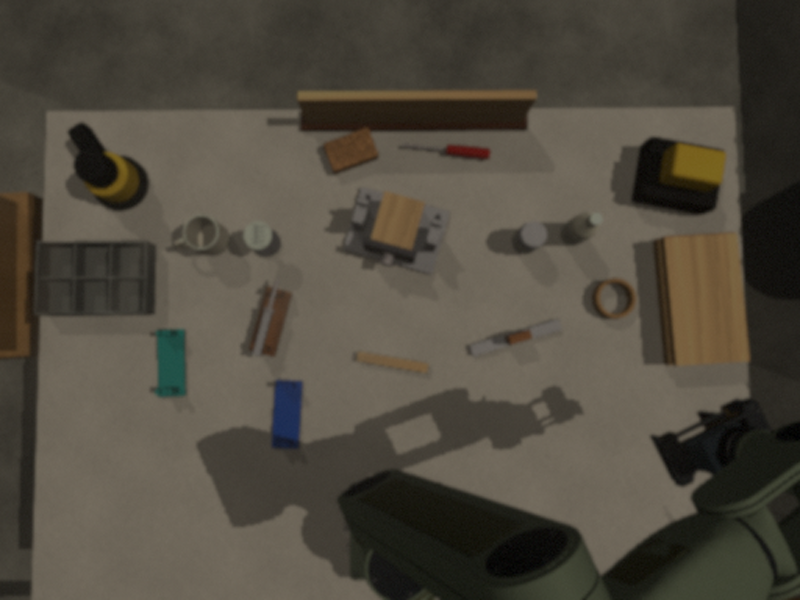

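View pics/side0.png

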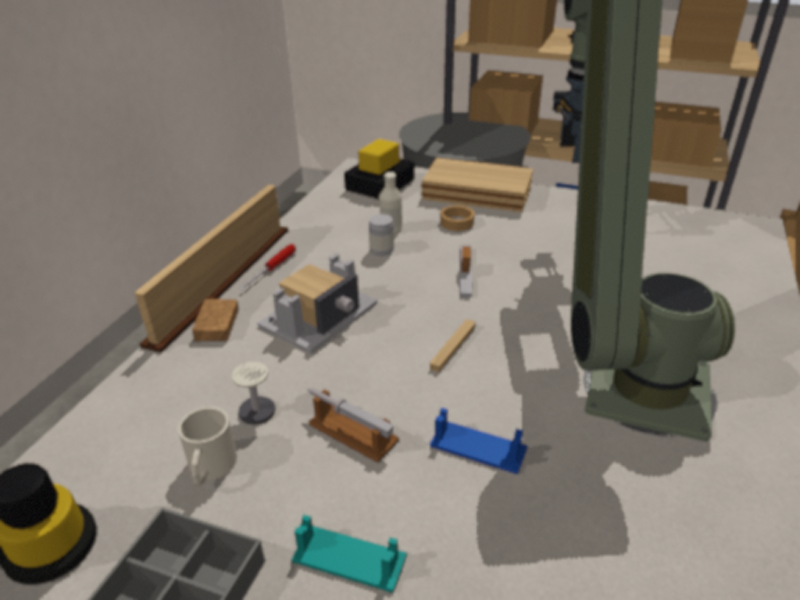

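Top view (800 px wide): jig about (400,235), bar (515,337), rest with rod (268,320), stand (258,237), tin (532,237), strip (392,362). Blue and turquoise rests are decoys. I'll enlarge crops for rough positions.

```bash
python3 - <<'E'
from h import *
f=pickle.load(open('pics/top.pkl','rb')); g=f['color']
def crop(u,v,w,h,k): return cv2.resize(g[v:v+h,u:u+w],(w*k,h*k),interpolation=cv2.INTER_CUBIC)
a=crop(210,112,80,66,5); b=crop(295,195,80,60,5); c=crop(145,130,80,54+46,5)[:, :400]
im=np.zeros((600,800,3),np.uint8); im[:330,:400]=np.clip(a*1.6,0,255); im[:300,400:]=np.clip(b*1.6,0,255); 
c=cv2.resize(g[130:234,145:205],None,fx=5,fy=5,interpolation=cv2.INTER_CUBIC)
im2=im; cc=np.clip(c*1.6,0,255).astype(np.uint8)
im[300:600,400:700]=cc[:300]  # rest
im[340:600,0:400]=np.clip(crop(145,175,80,52,5)*1.6,0,255)
cv2.imwrite('pics/crops.png',im)
for n,u,v,z in [('jig',400,225,83),('barA',470,350,10),('barB',560,325,10),('bar',518,337,40),('stand',258,234,90),('rodtopend',272,287,50),('rodbot',258,355,50),('tin',532,232,85),('glue',585,225,80),('mug',203,234,85),('strip',392,362,18)]:
    print(n,px2w(f,u*.64,v*.64,z).round(0))
t=pickle.load(open('pics/side.pkl','rb'))
print('mugside')
import numpy as np
f2=cams.grab_frame('wrist');print(f2['fx'],f2['cx'],f2['cy'],np.round(f2['tool_from_camera'],2).tolist())
E
```

```text
jig [662. -13.  83.]
barA [ 394. -168.   10.]
barB [ 448. -371.   10.]
bar [ 422. -269.   40.]
stand [644. 287.  90.]
rodtopend [535. 266.  50.]
rodbot [388. 295.  50.]
tin [ 644. -294.   85.]
glue [ 659. -409.   80.]
mug [646. 405.  85.]
strip [370.   7.  18.]
mugside
303.548006824902 260.5947245605342 196.63768599873165 [[-0.0, -0.96, -0.27, 77.18], [1.0, -0.0, 0.0, 0.27], [-0.0, -0.27, 0.96, -159.31], [0.0, 0.0, 0.0, 1.0]]
```

View pics/crops.png

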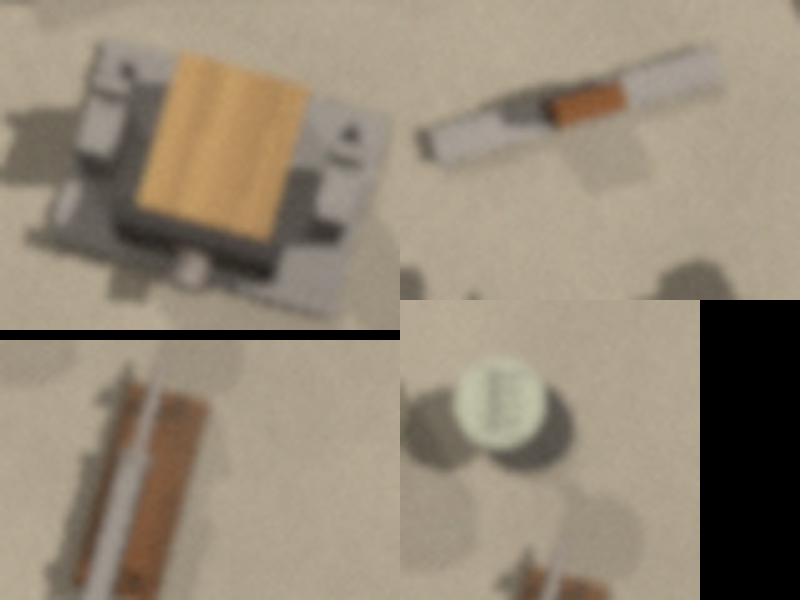

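The crops show the workpiece top corners at (182,52),(310,90),(268,240),(138,208), the tube mouth near (192,268), and the bar ends. Next I'll fit rough poses.

```bash
cat >> h.py <<'E'
from scipy.optimize import least_squares
def fit(f,pts,pix,x0):
    """pose (x,y,yaw deg) of a body on the bench from body points & pixels"""
    pts=np.array(pts,float)
    def w(p):
        c,s=np.cos(np.radians(p[2])),np.sin(np.radians(p[2]))
        return np.c_[p[0]+c*pts[:,0]-s*pts[:,1],p[1]+s*pts[:,0]+c*pts[:,1],pts[:,2]]
    r=least_squares(lambda p:np.ravel([w2px(f,q)-np.array(u) for q,u in zip(w(p),pix)]),x0)
    return r.x,np.abs(r.fun).max()
def go(x,y,z,yaw,s=None,base=None):
    """linear/turn numbers from pose base=(x,y,z,yaw) (tool down) """
    if base is None:
        s=s or env.state(); base=[*s['ee_pos'],s['ee_rot'][2]]
    c,n=np.cos(np.radians(base[3])),np.sin(np.radians(base[3]))
    d=np.array([x,y,z])-base[:3]
    t=(yaw-base[3]+180)%360-180
    # tool down: x=(c,n), y=(n,-c), z=-Z ; turn about tool z = -yaw
    return np.round([(c*d[0]+n*d[1])/300,(n*d[0]-c*d[1])/300,-d[2]/300,-t/360],4)
E
python3 - <<'E'
from h import *
f=pickle.load(open('pics/top.pkl','rb'))
def P(l,ou,ov,du=0,dv=0): return [((U-du+.5)/5-.5+ou,(V-dv+.5)/5-.5+ov) for U,V in l]
j=fit(f,[(150,45,83),(150,-45,83),(40,-45,83),(40,45,83),(0,0,60)],P([(182,52),(310,90),(268,240),(138,208),(192,268)],210,112),(570,10,-17));print('jig',j)
b=fit(f,[(0,105,7),(0,-105,7),(0,0,56)],P([(433,150),(714,66),(588,104)],295,195,400,0),(422,-269,15));print('bar',b)
print('stand',px2w(f,(500-400)/5+145-.4,(403-300)/5+130-.4,90))
bx,by,byaw=b[0]
print(go(bx,by,225,byaw+90), go(bx,by,160,byaw+90))
E
```

```text
jig (array([583.47629128,  17.58825984, -16.04233283]), np.float64(3.331351324110841))
bar (array([ 421.20652195, -268.67481562,   15.96450643]), np.float64(0.605379432334189))
stand [642.25556331 289.17812008  90.        ]
[ 0.8988 -0.5136 -0.0023 -0.2255] [ 0.8988 -0.5136  0.2144 -0.2255]
```

step_arm(linear=[[0.9,-0.514,0.2],[0.9,-0.514,0.2],[0.9,-0.514,0.2],[0.9,-0.514,0.2],[0.9,-0.514,0.2],[0.9,-0.514,0.2],[0.9,-0.514,0.2],[0.9,-0.514,0.2],[0.9,-0.514,0.2],[0.9,-0.514,0.2],[0.9,-0.514,0.2],[0.9,-0.514,0.2]], turn=[-0.2255,-0.2255,-0.2255,-0.2255,-0.2255,-0.2255,-0.2255,-0.2255,-0.2255,-0.2255,-0.2255,-0.2255], fingers=-1, force=25)

```text
time_s: 1.65
ee_pos: [421.6, -268.8, 164.9]
ee_rot: [180.0, 0.0, 105.9]
force: [0.1, 0.6, 1.3]
gripper_width: 91.1
gripper_force: 0.0
```

```bash
python3 - <<'E'
from h import *
f=grab('wrist'); print(f['state']['ee_pos'],f['state']['ee_rot'])
cv2.imwrite('pics/w1.png',cv2.resize(np.clip(f['color']*1.4,0,255).astype(np.uint8),(800,600),interpolation=cv2.INTER_CUBIC))
E
```

```text
[ 421.55077248 -268.81476356  164.92841407] [1.79999906e+02 8.61263078e-04 1.05942367e+02]
```

View pics/w1.png

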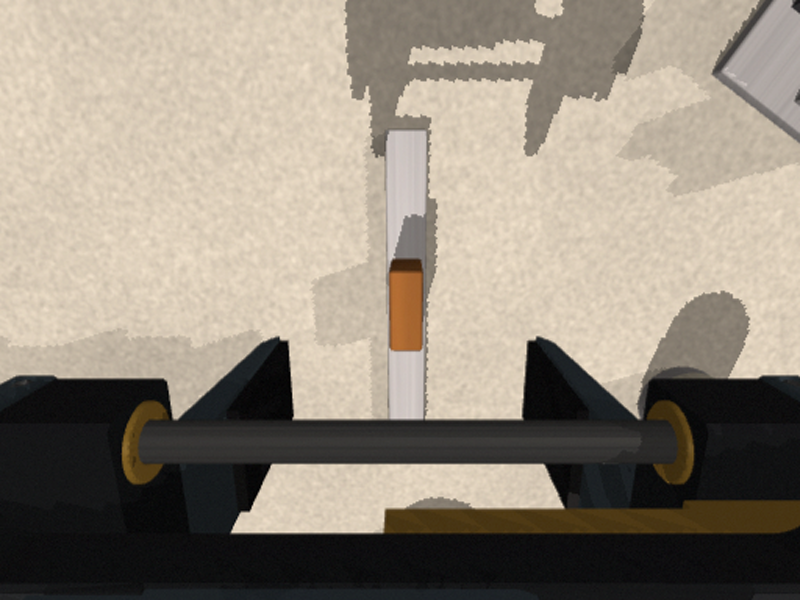

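The wrist view shows the block top from (390,271) to (422,350) and the bar's far end at (387..427,129). The bar is nearly aligned with the tool.

```bash
python3 - <<'E'
from h import *
f=pickle.load(open('pics/wrist.pkl','rb'))
q=lambda l:[((u+.5)*.64-.5,(v+.5)*.64-.5) for u,v in l]
b=fit(f,[(10,25,56),(10,-25,56),(-10,25,56),(-10,-25,56),(13,105,14),(-13,105,14)],q([(421.5,271),(422,350),(390,271),(390,350),(427,129),(386.5,129)]),(421,-269,16));print(b)
x,y,t=b[0]
print(go(x,y,30,t+90))
E
```

```text
(array([ 420.76368139, -271.26000497,   15.68478869]), np.float64(1.2478401495506546))
[-0.007  -0.0047  0.4499  0.0007]
```

step_arm(linear=[[-0.007,-0.005,0.2],[-0.007,-0.005,0.35],[-0.007,-0.005,0.43],[-0.007,-0.005,0.45],[-0.007,-0.005,0.45],[-0.007,-0.005,0.45]], turn=[0.001,0.001,0.001,0.001,0.001,0.001])

```text
time_s: 2.45
ee_pos: [421.6, -271.8, 31.2]
ee_rot: [179.9, 0.1, 105.6]
force: [0.7, -0.2, 0.3]
gripper_width: 91.1
gripper_force: 0.0
```

step_arm(linear=[[0,0,0],[0,0,0],[0,0,0],[0,0,0],[0,0,0],[0,0,0],[0,0,0],[0,0,0],[0,0,0],[0,0,0]], turn=[0,0,0,0,0,0,0,0,0,0], fingers=1, force=30)

```text
time_s: 3.7
ee_pos: [420.8, -271.2, 29.9]
ee_rot: [180.0, 0.0, 105.6]
force: [0.5, -0.1, -0.5]
gripper_width: 20.2
gripper_force: 30.0
```

```bash
python3 - <<'E'
from h import *
s=env.state();print(s['ee_pos'],s['ee_rot'],s['gripper_width'],s['gripper_force'])
# viewing pose: jig approx; mid of saddle minus 90 along tool view
j=np.array([583.5,17.6,-16.0]);c,n=np.cos(np.radians(j[2])),np.sin(np.radians(j[2]))
m=j[:2]+90*np.array([c,n]);print('mid',m)
v=j[:2]-60*np.array([c,n])
print('over jig',go(m[0],m[1],230,74)); print('lift then')
E
```

```text
[ 420.80894742 -271.224371     29.91414223] [1.79996739e+02 8.13211493e-03 1.05622090e+02] 20.156878794144173 29.99246209859848
mid [670.01355263  -7.20736202]
over jig [ 0.6239  1.037  -0.667   0.0878]
lift then
```

```bash
python3 - <<'E'
from h import *
print(go(526,14,230,74))
E
```

```text
[ 0.8212  0.5937 -0.667   0.0878]
```

step_arm(linear=[[0,0,-0.1],[0,0,-0.25],[0,0,-0.45],[0.2,0.15,-0.6],[0.4,0.3,-0.667],[0.6,0.45,-0.667],[0.75,0.55,-0.667],[0.821,0.594,-0.667],[0.821,0.594,-0.667],[0.821,0.594,-0.667],[0.821,0.594,-0.667],[0.821,0.594,-0.667],[0.821,0.594,-0.667]], turn=[0,0,0,0.02,0.04,0.06,0.08,0.088,0.088,0.088,0.088,0.088,0.088])

```text
time_s: 5.32
ee_pos: [525.9, 13.1, 230.1]
ee_rot: [180.0, 0.0, 73.9]
force: [-0.7, -0.6, -2.5]
gripper_width: 19.9
gripper_force: 30.0
```

```bash
python3 - <<'E'
from h import *
f=grab('wrist'); print(f['state']['ee_pos'],f['state']['ee_rot'],f['state']['gripper_width'])
cv2.imwrite('pics/w2.png',cv2.resize(np.clip(f['color']*1.2,0,255).astype(np.uint8),(800,600),interpolation=cv2.INTER_CUBIC))
E
```

```text
[525.87995376  13.06242398 230.0813133 ] [1.79996812e+02 9.08300922e-03 7.38500401e+01] 19.85364332975218
```

View pics/w2.png

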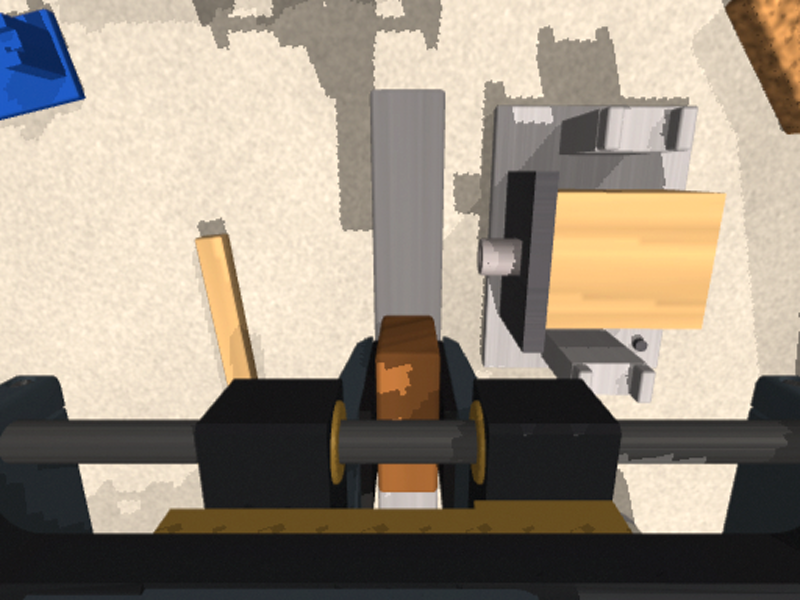

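Jig seen clearly: workpiece top corners are (559,190),(725,193),(703,329),(546,328), fence top corners (535,172),(558,172),(523,352),(546,352), base corners (497,107),(483,367), and tube mouth (482,257).

```bash
python3 - <<'E'
from h import *
f=pickle.load(open('pics/wrist.pkl','rb'))
q=lambda l:[((u+.5)*.64-.5,(v+.5)*.64-.5) for u,v in l]
P=[(40,45,83),(150,45,83),(150,-45,83),(40,-45,83),(26,58,95),(40,58,95),(26,-58,95),(40,-58,95),(15,105,12),(15,-105,12),(0,0,60),(116,94,98),(64,94,98),(116,70,98),(64,70,98)]
U=q([(559,190),(725,193),(703,329),(546,328),(535,172),(558,172),(523,352),(546,352),(497,107),(483,367),(482,257),(697,108),(607,108),(692,151),(602,152)])
j,e=fit(f,P,U,(583,17,-16));print(j,e)
c,s=np.cos(np.radians(j[2])),np.sin(np.radians(j[2]))
for p,u in zip(P,U):
    w=[j[0]+c*p[0]-s*p[1],j[1]+s*p[0]+c*p[1],p[2]]
    print(p,(np.array(w2px(f,w))-u).round(1),end=' ')
# bar in hand check: far end top corners, z unknown ~ TCP-16
print('\nend', [f for f in q([(372,91),(444,91)])], [w2px(f,T(f['state'])@np.array([105,s_,16,1]))if 0 else w2px(f,(T(f['state'])@np.array([105,s_,16,1]))[:3]) for s_ in (-13,13)])
m=[j[0]+90*c,j[1]+90*s]
print('mid',m,go(m[0],m[1],230,j[2]+90))
E
```

```text
[580.03117437  16.93490114 -15.92771228] 4.529767568783484
(40, 45, 83) [-4.5  2.2] (150, 45, 83) [ 1.2 -0.2] (150, -45, 83) [-0.1 -0.3] (40, -45, 83) [-2.9  0.8] (26, 58, 95) [0.7 0.1] (40, 58, 95) [1. 0.] (26, -58, 95) [0.5 1.1] (40, -58, 95) [-0.7  1. ] (15, 105, 12) [-0.5 -0.8] (15, -105, 12) [1.1 1.4] (0, 0, 60) [-1.2  0.8] (116, 94, 98) [ 1.8 -1.4] (64, 94, 98) [ 1.  -1.2] (116, 70, 98) [ 0.7 -0.6] (64, 70, 98) [ 1.3 -1. ] 
end [(237.9, 58.06), (283.98, 58.06)] [array([236.51486525,  55.19258106]), array([285.57111256,  55.17712987])]
mid [np.float64(666.5759565614981), np.float64(-7.763290589426422)] [ 6.290e-02  4.698e-01  4.000e-04 -6.000e-04]
```

```bash
python3 - <<'E'
from h import *
f=pickle.load(open('pics/wrist.pkl','rb'))
q=lambda l:[((u+.5)*.64-.5,(v+.5)*.64-.5) for u,v in l]
P=[(150,45,83),(150,-45,83),(26,58,95),(40,58,95),(26,-58,95),(40,-58,95),(15,105,12),(15,-105,12),(0,0,60),(116,94,98),(64,94,98),(116,70,98),(64,70,98)]
U=q([(725,193),(703,329),(535,172),(558,172),(523,352),(546,352),(497,107),(483,367),(482,257),(697,108),(607,108),(692,151),(602,152)])
j,e=fit(f,P,U,(583,17,-16));print(j,e)
np.save('jig.npy',j)
c,s=np.cos(np.radians(j[2])),np.sin(np.radians(j[2]))
m=[j[0]+90*c,j[1]+90*s]
print('mid',m,go(m[0],m[1],230,j[2]+90),go(m[0],m[1],114,j[2]+90))
E
```

```text
[579.44743236  16.93987679 -15.96775029] 1.6884616722367696
mid [np.float64(665.97493444661), np.float64(-7.818785971629556)] [ 6.220e-02  4.679e-01  4.000e-04 -5.000e-04] [ 0.0622  0.4679  0.3871 -0.0005]
```

step_arm(linear=[[0.02,0.15,0],[0.04,0.3,0],[0.06,0.43,0],[0.062,0.468,0],[0.062,0.468,0.1],[0.062,0.468,0.2],[0.062,0.468,0.28],[0.062,0.468,0.28],[0.062,0.468,0.28],[0.062,0.468,0.28]], turn=[0,0,0,0,0,0,0,0,0,0])

```text
time_s: 6.62
ee_pos: [666.8, -7.1, 147.8]
ee_rot: [179.8, -0.0, 73.9]
force: [-0.5, -0.5, -3.0]
gripper_width: 19.9
gripper_force: 30.0
```

```bash
python3 - <<'E'
from h import *
f=grab('wrist'); print(f['state']['ee_pos'],f['state']['ee_rot'],f['state']['gripper_width'])
g=cv2.resize(np.clip(f['color']*1.2,0,255).astype(np.uint8)[0:225,100:400],(800,600),interpolation=cv2.INTER_CUBIC)
cv2.imwrite('pics/w3.png',g)
E
```

```text
[666.84676595  -7.0504438  147.76905748] [ 1.79838310e+02 -3.71975171e-02  7.39350661e+01] 19.894600617846102
```

View pics/w3.png

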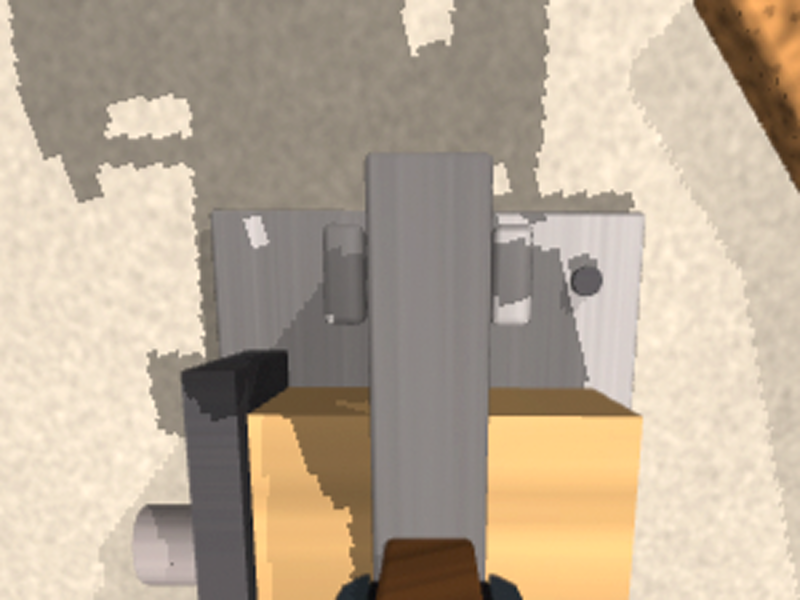

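```bash
python3 - <<'E'
from h import *
f=pickle.load(open('pics/wrist.pkl','rb')); j=np.load('jig.npy')
q=lambda u,v:((u+.5)/2.6667-.5+100,(v+.5)/2.6667-.5)
c,s=np.cos(np.radians(j[2])),np.sin(np.radians(j[2]))
def J(w): d=w[:2]-j[:2]; return (c*d[0]+s*d[1],-s*d[0]+c*d[1])
z=f['state']['ee_pos'][2]
print('bar end',J(px2w(f,*q(428,153),z-16)),'cheeks',J(px2w(f,*q(324,225),98)),J(px2w(f,*q(531,225),98)),J(px2w(f,*q(531,323),98)),'tube',J(px2w(f,*q(134,545),60)),'wp',J(px2w(f,*q(641,415),83)),'base',J(px2w(f,*q(643,212),12)),J(px2w(f,*q(213,210),12)))
m=[j[0]+90*c,j[1]+90*s]
print(J(f['state']['ee_pos']),env.state()['ee_pos'],go(m[0],m[1],114,j[2]+90))
E
```

```text
bar end (np.float64(90.39014898908655), np.float64(105.0855224239909)) cheeks (np.float64(65.2009946288244), np.float64(94.24134956303558)) (np.float64(115.49057713087637), np.float64(94.14730606796041)) (np.float64(116.24102269322108), np.float64(71.02227361272985)) tube (np.float64(-3.548270944411441), np.float64(1.2087187167322457)) wp (np.float64(149.47799493661796), np.float64(45.656505581196576)) base (np.float64(164.2006534869745), np.float64(104.83377750533607)) (np.float64(17.432188260453184), np.float64(105.73828696931027))
(np.float64(90.62682530761738), np.float64(0.9785345639837395)) [666.73187668  -7.0126046  147.58302156] [-0.0033 -0.0017  0.1119 -0.0003]
```

step_arm(linear=[[0,0,0.04],[0,0,0.07],[0,0,0.09],[0,0,0.1],[0,0,0.105],[0,0,0.107],[0,0,0.107],[0,0,0.107]], turn=[0,0,0,0,0,0,0,0])

```text
time_s: 7.68
ee_pos: [666.2, -7.0, 114.2]
ee_rot: [180.0, -0.0, 73.9]
force: [-0.5, -0.2, -3.5]
gripper_width: 19.8
gripper_force: 30.0
```

step_arm(linear=[[0,0,0.003],[0,0,0.006],[0,0,0.006],[0,0,0.006]], turn=[0,0,0,0])

```text
time_s: 8.18
ee_pos: [666.3, -7.0, 113.9]
ee_rot: [179.9, -0.0, 73.9]
force: [-1.9, 1.0, 4.9]
gripper_width: 19.8
gripper_force: 30.0
```

Contact: the bar is seated. I'll release it and rise.

step_arm(linear=[[0,0,-0.003],[0,0,-0.003],[0,0,-0.003],[0,0,-0.003],[0,0,-0.003],[0,0,-0.003],[0,0,-0.003],[0,0,-0.003]], turn=[0,0,0,0,0,0,0,0], fingers=-1)

```text
time_s: 9.18
ee_pos: [666.1, -7.0, 113.0]
ee_rot: [180.0, 0.0, 73.9]
force: [-0.8, 0.4, 0.2]
gripper_width: 91.3
gripper_force: 0.0
```

step_arm(linear=[[0,0,-0.05],[0,0,-0.15],[0,0,-0.3],[0,0,-0.43],[0,0,-0.43],[0,0,-0.43],[0,0,-0.43]], turn=[0,0,0,0,0,0,0])

```text
time_s: 10.05
ee_pos: [665.4, -7.0, 240.6]
ee_rot: [-179.8, 0.0, 73.9]
force: [0.6, -0.3, 0.2]
gripper_width: 91.5
gripper_force: 0.0
```

```bash
python3 - <<'E'
from h import *
f=grab('wrist'); print(f['state']['ee_pos'],f['state']['ee_rot'],f['state']['gripper_width'])
cv2.imwrite('pics/w4.png',cv2.resize(np.clip(f['color']*1.2,0,255).astype(np.uint8),(800,600),interpolation=cv2.INTER_CUBIC))
# view pose for rest: rod grasp approx
d=np.array([535-388,266-295])/150
c0=np.array([388,295])+60*d
print(go(c0[0],c0[1],200,180-11))
E
```

```text
[665.39089483  -6.97072903 240.58534662] [-1.79841693e+02  4.54841491e-02  7.39371050e+01] 91.45722977195852
[ 0.7284 -0.9684  0.1353 -0.2641]
```

View pics/w4.png

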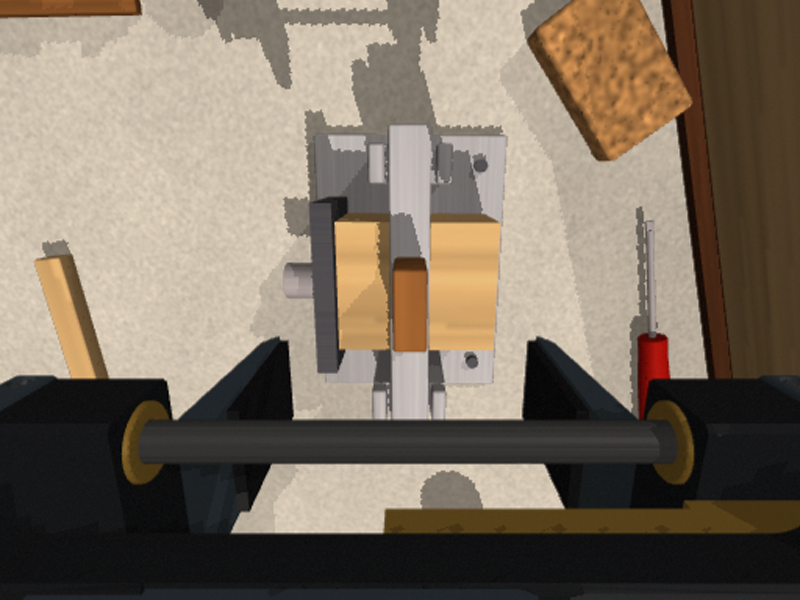

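The bar is seated in both slots and released, with the grip block at (410,305). Moving to view the rod.

```bash
python3 - <<'E'
from h import *
print(go(530,267,190,169))
E
```

```text
[ 0.7526 -0.6867  0.1686 -0.2641]
```

step_arm(linear=[[0.1,-0.09,0],[0.25,-0.23,0],[0.4,-0.36,0],[0.55,-0.5,0.05],[0.68,-0.62,0.1],[0.753,-0.687,0.168],[0.753,-0.687,0.168],[0.753,-0.687,0.168],[0.753,-0.687,0.168],[0.753,-0.687,0.168],[0.753,-0.687,0.168],[0.753,-0.687,0.168],[0.753,-0.687,0.168],[0.753,-0.687,0.168]], turn=[-0.029,-0.058,-0.087,-0.116,-0.145,-0.174,-0.203,-0.232,-0.264,-0.264,-0.264,-0.264,-0.264,-0.264])

```text
time_s: 11.85
ee_pos: [530.6, 267.1, 191.6]
ee_rot: [-180.0, 0.0, 169.0]
force: [-0.1, 0.1, 0.3]
gripper_width: 90.9
gripper_force: 0.0
```

```bash
python3 - <<'E'
from h import *
f=grab('wrist'); print(f['state']['ee_pos'],f['state']['ee_rot'],f['state']['gripper_width'])
cv2.imwrite('pics/w5.png',cv2.resize(np.clip(f['color']*1.2,0,255).astype(np.uint8),(800,600),interpolation=cv2.INTER_CUBIC))
E
```

```text
[530.56467222 267.08630627 191.64793222] [-1.79995489e+02  4.84539300e-03  1.68952206e+02] 90.91188954586411
```

View pics/w5.png

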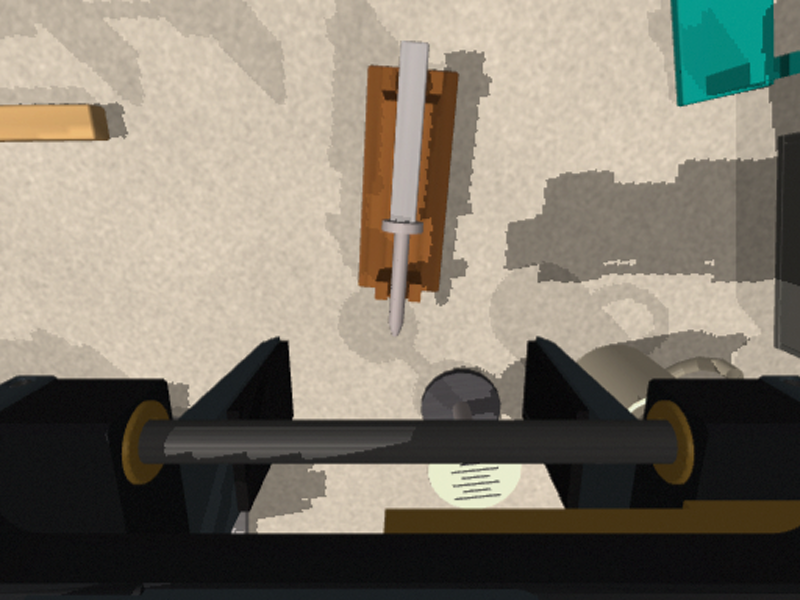

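Rod seen: handle tail corners (402,42) and (428,42), handle front (390,220) and (415,222), tip (396,334). The plate spans 428..521 with its lower edge at 508.

```bash
python3 - <<'E'
from h import *
f=pickle.load(open('pics/wrist.pkl','rb'))
q=lambda l:[((u+.5)*.64-.5,(v+.5)*.64-.5) for u,v in l]
P=[(-106,-8,58),(-106,8,58),(-6,-8,58),(-6,8,58),(70,0,50)]
U=q([(402,42),(428,42),(390,220),(415,221),(396,334)])
r,e=fit(f,P,U,(450,280,-11));print('rod',r,e);np.save('rod.npy',r)
c,s=np.cos(np.radians(r[2])),np.sin(np.radians(r[2]))
for p,u in zip(P,U): print((w2px(f,[r[0]+c*p[0]-s*p[1],r[1]+s*p[0]+c*p[1],p[2]])-u).round(1),end=' ')
print('stand',px2w(f,*q([(474.5,464)])[0],90))
g=[r[0]-42*c,r[1]-42*s]; print(g,go(g[0],g[1],42,180+r[2]))
E
```

```text
rod [488.31673002 271.32800688 -15.04100355] 1.9636153487608787
[-1. -2.] [ 0.8 -0.5] [-0.1  0.9] [0.6 1.5] [-0.3  0.8] stand [636.43402277 288.84114646  90.        ]
[np.float64(447.75563506804536), np.float64(282.22743699149686)] [ 0.2806 -0.0034  0.4988  0.0111]
```

step_arm(linear=[[0.15,-0.003,0.0],[0.28,-0.003,0.05],[0.28,-0.003,0.2],[0.28,-0.003,0.35],[0.28,-0.003,0.45],[0.28,-0.003,0.498],[0.28,-0.003,0.498],[0.28,-0.003,0.498]], turn=[0.011,0.011,0.011,0.011,0.011,0.011,0.011,0.011])

```text
time_s: 12.9
ee_pos: [448.9, 282.8, 43.4]
ee_rot: [179.9, 0.1, 165.0]
force: [0.6, 0.3, -0.7]
gripper_width: 91.2
gripper_force: 0.0
```

step_arm(linear=[[0,0,0],[0,0,0],[0,0,0],[0,0,0],[0,0,0],[0,0,0],[0,0,0],[0,0,0],[0,0,0],[0,0,0]], turn=[0,0,0,0,0,0,0,0,0,0], fingers=1, force=40)

```text
time_s: 14.15
ee_pos: [447.9, 282.3, 42.2]
ee_rot: [-180.0, 0.0, 165.0]
force: [-0.2, 0.2, -0.6]
gripper_width: 15.7
gripper_force: 40.0
```

step_arm(linear=[[0,0,-0.03],[0,0,-0.1],[0,0,-0.2],[0,0,-0.3],[0,0,-0.3],[0,0,-0.3],[0,0,-0.3]], turn=[0,0,0,0,0,0,0])

```text
time_s: 15.02
ee_pos: [447.1, 281.8, 130.9]
ee_rot: [-179.9, -0.1, 165.0]
force: [-0.2, 0.7, -1.5]
gripper_width: 15.8
gripper_force: 40.0
```

```bash
python3 - <<'E'
from h import *
f=pickle.load(open('pics/wrist.pkl','rb'))
f['state']=dict(ee_pos=np.array([665.39,-6.97,240.585]),ee_rot=np.array([-179.84,.045,73.937]))
q=lambda l:[((u+.5)*.64-.5,(v+.5)*.64-.5) for u,v in l]
P=[(150,45,83),(150,-45,83),(15,105,12),(165,105,12),(165,-105,12),(0,0,60),(26,58,95),(26,-58,95)]
U=q([(500,222),(495,349),(318,135),(507,135),(493,383),(284,281),(312,203),(319,372)])
j,e=fit(f,P,U,(580,17,-16));print(j,e)
c,s=np.cos(np.radians(j[2])),np.sin(np.radians(j[2]))
for p,u in zip(P,U): print((w2px(f,[j[0]+c*p[0]-s*p[1],j[1]+s*p[0]+c*p[1],p[2]])-u).round(1),end=' ')
E
```

```text
[580.24128079  18.87157117 -16.38758518] 2.6638511860834626
[1.2 0.5] [-0.5  0.8] [-2.7 -1.1] [ 1.1 -0.4] [0.4 0.8] [ 2.5 -0.5] [-1.5 -0.1] [-0.4  0.6]
```

```bash
python3 - <<'E'
from h import *
j=np.array([579.9,17.8,-16.1]);np.save('jig.npy',j)
c,s=np.cos(np.radians(j[2])),np.sin(np.radians(j[2]))
x,y=j[0]-137*c,j[1]-137*s
print(x,y,go(x,y,130,180+j[2]),go(x,y,52.2,180+j[2]))
E
```

```text
448.2732558804096 55.792107502425765 [-0.1985 -0.7266  0.003   0.0031] [-0.1985 -0.7266  0.2623  0.0031]
```

step_arm(linear=[[-0.03,-0.12,0],[-0.07,-0.27,0],[-0.12,-0.43,0],[-0.16,-0.59,0.0],[-0.1985,-0.7,0.05],[-0.1985,-0.7266,0.15],[-0.1985,-0.7266,0.23],[-0.1985,-0.7266,0.2623],[-0.1985,-0.7266,0.2623],[-0.1985,-0.7266,0.2623],[-0.1985,-0.7266,0.2623],[-0.1985,-0.7266,0.2623]], turn=[0.003,0.003,0.003,0.003,0.003,0.003,0.003,0.003,0.003,0.003,0.003,0.003])

```text
time_s: 16.52
ee_pos: [449.5, 56.5, 54.1]
ee_rot: [180.0, 0.1, 164.0]
force: [-0.1, 0.6, -0.3]
gripper_width: 15.8
gripper_force: 40.0
```

```bash
python3 - <<'E'
from h import *
s=env.state();print(s['ee_pos'],s['ee_rot'],s['force'])
j=np.load('jig.npy');c,n=np.cos(np.radians(j[2])),np.sin(np.radians(j[2]))
im=np.zeros((600,800,3),np.uint8)
for k,nm in enumerate(('top','side')):
    f=grab(nm); u,v=w2px(f,[j[0]-10*c,j[1]-10*n,60]); u0,v0=int(u)-25,int(v)-37
    im[:,k*400:k*400+400]=np.clip(cv2.resize(f['color'][v0:v0+75,u0:u0+50],(400,600),interpolation=cv2.INTER_CUBIC)*(1.7 if k==0 else 1.1),0,255)
    W=lambda x:[j[0]+x*c,j[1]+x*n,60]
    print(nm,u0,v0,'mouth pred',(w2px(f,W(0))-[u0,v0]+.5)*8-.5,'tip pred',(w2px(f,W(-25))-[u0,v0]+.5)*8-.5)
cv2.imwrite('pics/ins.png',im)
E
```

```text
[449.45564779  56.45041165  54.0722919 ] [1.79978436e+02 6.68866713e-02 1.63950605e+02] [-0.14832264  0.62560835 -0.3044147 ]
top 221 135 mouth pred [212.02355682 280.1552414 ] tip pred [196.13237112 336.8073752 ]
side 201 159 mouth pred [185.57492534 293.772081  ] tip pred [235.53281513 315.55673452]
```

View pics/ins.png

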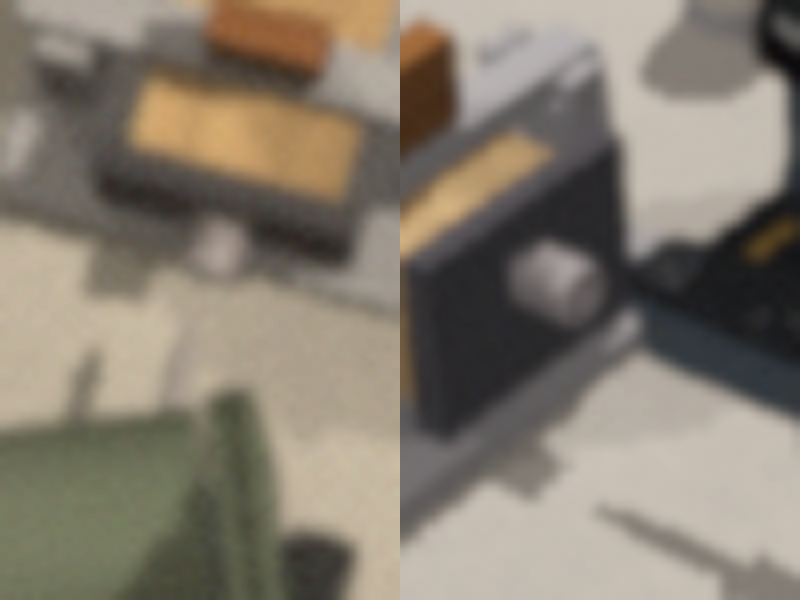

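The top view shows the tube where predicted. The rod streak near (182,325) seems a few mm to the left, so I'll measure it subpixel.

```bash
python3 - <<'E'
from h import *
s=env.state();print(s['ee_pos'],s['ee_rot'])
a=np.mean([grab('top')['color'].astype(float) for _ in range(6)],0)
f=pickle.load(open('pics/top.pkl','rb'))
np.save('top_avg.npy',a)
print('B-R'); d=a[:,:,0]-a[:,:,2]
print('cols',list(range(236,256)))
for v in range(164,186): print(v,d[v,236:256].round(0).astype(int))
s=env.state();M=T(s)
for x in (107,100,90,80): print(x,w2px(f,(M@np.array([-x,0,-7.8,1]))[:3]))
j=np.load('jig.npy');c,n=np.cos(np.radians(j[2])),np.sin(np.radians(j[2]))
for x in (0,13,26): print('tube',x,w2px(f,[j[0]+x*c,j[1]+x*n,60]))
E
```

```text
[449.28364555  56.38026316  53.86256236] [1.79988189e+02 4.01871731e-02 1.63942689e+02]
B-R
cols [236, 237, 238, 239, 240, 241, 242, 243, 244, 245, 246, 247, 248, 249, 250, 251, 252, 253, 254, 255]
164 [ -9  -9  -8  -7  -8  -6  -8  -7  -9  -9 -10 -12 -13 -12 -12 -10  -8  -6
  -6  -6]
165 [-11 -10 -10 -10  -9  -8  -8  -8  -9 -11 -12 -13 -13 -14 -12 -10  -8  -6
  -6  -5]
166 [-12 -12 -12 -11 -11 -10 -10  -9 -10 -12 -13 -14 -14 -14 -12 -10  -8  -6
  -6  -6]
167 [-13 -13 -13 -12 -13 -13 -13 -12 -11 -12 -13 -14 -14 -13 -12 -10  -8  -7
  -7  -8]
168 [-14 -14 -13 -14 -15 -15 -15 -15 -13 -12 -12 -13 -14 -13 -12 -10  -9  -9
  -8  -8]
169 [-14 -14 -14 -15 -17 -18 -18 -17 -16 -15 -14 -13 -13 -13 -13 -13 -13 -13
 -12 -10]
170 [-15 -15 -15 -16 -18 -19 -19 -19 -18 -17 -16 -16 -16 -15 -15 -16 -16 -16
 -16 -14]
171 [-16 -16 -16 -18 -19 -19 -19 -19 -20 -19 -19 -18 -18 -18 -18 -19 -18 -19
 -18 -17]
172 [-19 -18 -18 -20 -21 -20 -20 -19 -20 -20 -20 -19 -19 -19 -19 -19 -20 -20
 -19 -19]
173 [-21 -21 -20 -22 -22 -21 -20 -20 -20 -20 -20 -20 -20 -20 -20 -19 -19 -19
 -19 -20]
174 [-22 -22 -22 -22 -22 -22 -21
[... 544 characters left out ...]
20 -19 -20 -19 -19 -20
 -19 -19]
181 [-22 -22 -21 -22 -21 -19 -15 -14 -16 -18 -20 -21 -20 -20 -20 -20 -19 -19
 -19 -19]
182 [-22 -21 -22 -22 -20 -18 -15 -14 -17 -19 -20 -21 -20 -18 -18 -18 -19 -19
 -19 -19]
183 [-22 -21 -22 -22 -20 -17 -15 -15 -17 -19 -20 -19 -18 -16 -16 -16 -17 -19
 -19 -20]
184 [-22 -22 -21 -20 -18 -16 -14 -15 -17 -19 -18 -16 -14 -13 -12 -13 -15 -18
 -20 -20]
185 [-20 -20 -20 -20 -17 -14 -12 -14 -16 -17 -15 -14 -11 -10 -10 -12 -14 -17
 -19 -20]
107 [244.50900701 177.77629945]
100 [243.95197593 179.76616682]
90 [243.15547269 182.61149427]
80 [242.35809219 185.45995554]
tube 0 [247.0654446  169.58190517]
tube 13 [248.09621828 165.90719332]
tube 26 [249.12552271 162.23771935]
```

```bash
python3 - <<'E'
from h import *
a=np.load('top_avg.npy').mean(2)
print(list(range(240,258)))
for v in range(161,172): print(v,a[v,240:258].round(0).astype(int))
b=np.load('top_avg.npy'); d=b[:,:,0]-b[:,:,2]
for v in (179,180,181,182):
    p=d[v,238:249]+21; p=np.clip(p-.8,0,None); print(v,(p*np.arange(238,249)).sum()/p.sum())
E
```

```text
[240, 241, 242, 243, 244, 245, 246, 247, 248, 249, 250, 251, 252, 253, 254, 255, 256, 257]
161 [33 30 29 28 30 37 42 45 45 42 40 38 38 37 39 40 43 42]
162 [42 40 37 35 36 44 53 58 61 57 50 42 35 32 31 33 36 38]
163 [50 48 45 43 44 51 61 70 75 74 65 51 38 29 27 28 29 31]
164 [50 52 50 49 50 58 69 77 84 85 77 61 43 31 27 26 26 26]
165 [50 50 50 51 56 66 76 84 89 89 81 67 50 38 34 32 29 29]
166 [53 52 53 55 62 72 82 90 93 90 81 68 54 47 44 41 39 37]
167 [58 60 61 61 66 74 83 92 94 90 78 65 55 51 50 50 48 47]
168 [68 73 72 72 70 71 77 85 88 83 73 61 56 56 54 53 53 55]
169 [80 86 86 84 79 73 73 77 78 76 71 66 66 67 63 59 57 62]
170 [89 93 93 92 89 84 82 81 79 78 78 79 81 82 77 70 67 68]
171 [95 97 96 95 93 92 91 90 89 88 88 90 91 91 88 84 80 79]
179 243.99488926746173
180 243.54530744336572
181 243.18398637137997
182 242.850987432675
```

step_arm(linear=[[0,0,0],[0,0,0],[0,0,0],[0,0,0]], turn=[0,0,0,0])

```text
time_s: 17.42
ee_pos: [449.1, 56.3, 53.5]
ee_rot: [-180.0, 0.0, 163.9]
force: [0.4, 0.1, -1.2]
gripper_width: 15.7
gripper_force: 40.0
```

```bash
python3 - <<'E'
from h import *
s=env.state();print(s['ee_pos'],s['ee_rot'],s['force'])
j=np.load('jig.npy');c,n=np.cos(np.radians(j[2])),np.sin(np.radians(j[2]))
for x in (-137,-117,-92,-60,-42): print(x,go(j[0]+x*c+.7*n,j[1]+x*n-.7*c,52.2,180+j[2]))
E
```

```text
[449.14551353  56.29672789  53.5407774 ] [-1.79997449e+02  5.15716555e-03  1.63933614e+02] [ 0.40636522  0.12967615 -1.19460561]
-137 [ 0.0023 -0.0048  0.0045  0.0001]
-117 [-0.0643 -0.0048  0.0045  0.0001]
-92 [-1.477e-01 -4.800e-03  4.500e-03  1.000e-04]
-60 [-2.543e-01 -4.900e-03  4.500e-03  1.000e-04]
-42 [-3.143e-01 -4.900e-03  4.500e-03  1.000e-04]
```

step_arm(linear=[[0,-0.005,0.004],[-0.02,-0.005,0.004],[-0.05,-0.005,0.004],[-0.07,-0.005,0.004],[-0.09,-0.005,0.004],[-0.1,-0.005,0.004],[-0.11,-0.005,0.004],[-0.12,-0.005,0.004],[-0.13,-0.005,0.004],[-0.13,-0.005,0.004],[-0.13,-0.005,0.004]], turn=[0,0,0,0,0,0,0,0,0,0,0])

```text
time_s: 18.8
ee_pos: [486.0, 44.1, 52.3]
ee_rot: [-180.0, -0.0, 163.9]
force: [-0.6, -0.5, -0.1]
gripper_width: 15.8
gripper_force: 40.0
```

step_arm(linear=[[-0.01,0,0],[-0.02,0,0],[-0.035,0,0],[-0.05,0,0],[-0.065,0,0],[-0.08,0,0],[-0.095,0,0],[-0.11,0,0],[-0.11,0,0]], turn=[0,0,0,0,0,0,0,0,0])

```text
time_s: 19.92
ee_pos: [518.3, 34.9, 52.4]
ee_rot: [180.0, 0.0, 163.9]
force: [0.1, -0.1, -1.8]
gripper_width: 15.7
gripper_force: 40.0
```

step_arm(linear=[[-0.015,0,0],[-0.03,0,0],[-0.045,0,0],[-0.055,0,0],[-0.06,0,0],[-0.065,0,0],[-0.068,0,0],[-0.071,0,0]], turn=[0,0,0,0,0,0,0,0])

```text
time_s: 20.92
ee_pos: [538.3, 29.1, 52.3]
ee_rot: [-180.0, -0.0, 163.9]
force: [-0.3, -0.7, -0.9]
gripper_width: 15.8
gripper_force: 40.0
```

step_arm(linear=[[-0.003,0,0],[-0.006,0,0],[-0.009,0,0],[-0.009,0,0]], turn=[0,0,0,0])

```text
time_s: 21.42
ee_pos: [539.0, 28.7, 52.0]
ee_rot: [-180.0, -0.2, 163.9]
force: [-5.2, 2.8, 2.6]
gripper_width: 15.7
gripper_force: 40.0
```

Force is rising along −x, so the collar is touching. A little more push, then a pause.

step_arm(linear=[[-0.003,0,0],[-0.005,0,0],[-0.005,0,0],[-0.005,0,0],[-0.005,0,0],[-0.005,0,0]], turn=[0,0,0,0,0,0])

```text
time_s: 22.18
ee_pos: [539.0, 28.6, 51.8]
ee_rot: [-179.9, -0.4, 163.9]
force: [-7.4, 3.7, 2.1]
gripper_width: 15.6
gripper_force: 40.0
```

step_arm(linear=[[-0.008,0,0],[-0.008,0,0],[-0.008,0,0],[-0.008,0,0],[-0.008,0,0]], turn=[0,0,0,0,0])

```text
time_s: 22.8
ee_pos: [539.0, 28.5, 51.7]
ee_rot: [-179.9, -0.7, 163.9]
force: [-13.1, 5.7, 5.5]
gripper_width: 15.7
gripper_force: 40.0
```

```bash
python3 - <<'E'
from h import *
s=env.state();print(s['ee_pos'],s['ee_rot'],s['force'])
f=grab('side'); j=np.load('jig.npy')
g=np.clip(np.hstack([cv2.resize(f['color'][160:235,190:240],(400,600),interpolation=cv2.INTER_CUBIC)*1.2,cv2.resize(grab('top')['color'][140:215,225:275],(400,600),interpolation=cv2.INTER_CUBIC)*1.7]),0,255).astype(np.uint8)
cv2.imwrite('pics/ins2.png',g)
E
```

```text
[538.95291133  28.52910844  51.68049863] [-179.9086559    -0.69808312  163.90424962] [-13.12695526   5.68319979   5.47109527]
```

View pics/ins2.png

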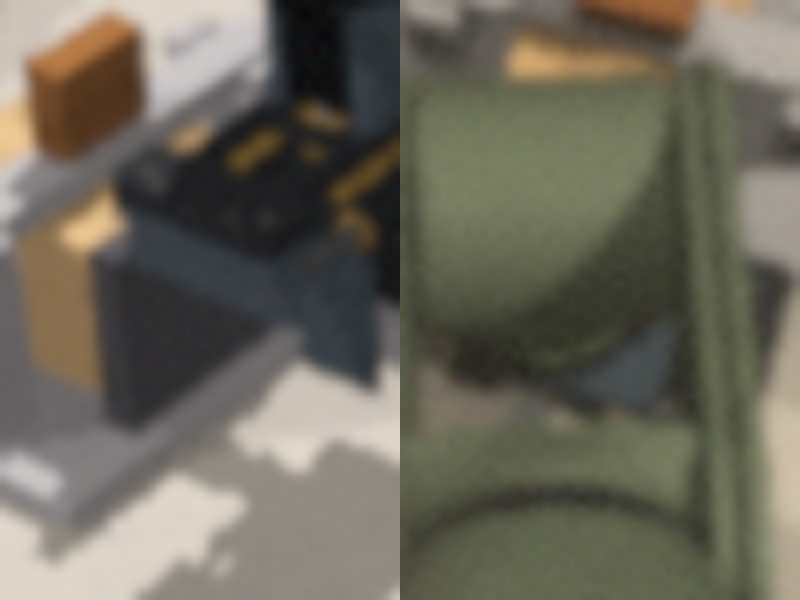

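The view is mostly blocked by the arm, but the bar still sits and the stop force holds at the expected depth. Drawing out straight.

step_arm(linear=[[0.015,0,0],[0.03,0,0],[0.06,0,0],[0.1,0,0],[0.14,0,0],[0.18,0,0],[0.22,0,0],[0.26,0,0],[0.3,0,0],[0.34,0,0],[0.38,0,0],[0.42,0,0],[0.45,0,0],[0.45,0,0],[0.45,0,0]], turn=[0,0,0,0,0,0,0,0,0,0,0,0,0,0,0])

```text
time_s: 24.78
ee_pos: [415.6, 64.6, 52.5]
ee_rot: [180.0, 0.1, 163.9]
force: [0.8, -0.8, -1.1]
gripper_width: 15.7
gripper_force: 40.0
```

```bash
python3 - <<'E'
from h import *
# refine stand centre: plate in top image, averaged; ellipse of bright whitish blob
a=np.mean([grab('top')['color'].astype(float) for _ in range(4)],0); f=pickle.load(open('pics/top.pkl','rb'))
s=(a[:,:,0]-a[:,:,2]); u,v=[int(x) for x in w2px(f,[640,289,90])]
m=(a.mean(2)[v-14:v+14,u-14:u+14]); b=(s[v-14:v+14,u-14:u+14])
mask=((b>-10)&(m>85)).astype(np.uint8); print(mask.sum()); 
if mask.sum()>100:
    cn=max(cv2.findContours(mask,0,1)[0],key=cv2.contourArea); (x,y),r=cv2.minEnclosingCircle(cn); print(x+u-14,y+v-14,r,px2w(f,x+u-14,y+v-14,90))
print(u,v); [print(''.join('#' if k else '.' for k in row)) for row in mask]
st=env.state();print(st['ee_pos'],st['ee_rot'],st['force'],st['time_s'])
E
```

```text
0
164 150
............................
............................
............................
............................
............................
............................
............................
............................
............................
............................
............................
............................
............................
............................
............................
............................
............................
............................
............................
............................
............................
............................
............................
............................
............................
............................
............................
............................
[415.35955593  64.50289834  52.33443255] [-1.79999536e+02  1.75672492e-02  1.63924728e+02] [-0.28164133  0.124467   -0.99615267] 24.975
```

```bash
python3 - <<'E'
from h import *
y=163.92;c,n=np.cos(np.radians(y-180)),np.sin(np.radians(y-180))
print(go(639.5-112*c,289-112*n,150,y),go(639.5-112*c,289-112*n,107.5,y))
E
```

```text
[-0.1374  0.926  -0.3256  0.    ] [-0.1374  0.926  -0.1839  0.    ]
```

step_arm(linear=[[0,0,-0.1],[0,0,-0.22],[0,0.05,-0.326],[0,0.15,-0.326],[0,0.3,-0.326],[-0.03,0.45,-0.326],[-0.06,0.6,-0.326],[-0.09,0.72,-0.326],[-0.12,0.83,-0.326],[-0.137,0.9,-0.326],[-0.137,0.926,-0.326],[-0.137,0.926,-0.326],[-0.137,0.926,-0.28],[-0.137,0.926,-0.23],[-0.137,0.926,-0.184],[-0.137,0.926,-0.184],[-0.137,0.926,-0.184],[-0.137,0.926,-0.184]], turn=[0,0,0,0,0,0,0,0,0,0,0,0,0,0,0,0,0,0])

```text
time_s: 27.22
ee_pos: [531.7, 320.4, 108.1]
ee_rot: [179.9, 0.1, 163.9]
force: [0.5, 0.7, 0.0]
gripper_width: 16.1
gripper_force: 40.0
```

```bash
python3 - <<'E'
from h import *
s=env.state();print(s['ee_pos'],s['ee_rot'],s['force'],s['time_s'])
f=grab('top'); g=f['color']; f2=grab('side'); M=T(s)
tip=(M@np.array([-112,0,-8,1]))[:3]; print(tip)
def cr(f,k,b):
    u,v=w2px(f,[640,289,95]); u0,v0=int(u)-25,int(v)-37; print(u0,v0,(w2px(f,tip)-[u0,v0]+.5)*8,(w2px(f,[639.5,289,90])-[u0,v0]+.5)*8)
    return np.clip(cv2.resize(f['color'][v0:v0+75,u0:u0+50],(400,600),interpolation=cv2.INTER_CUBIC)*b,0,255).astype(np.uint8)
im=np.hstack([cr(f,0,1.6),cr(f2,1,1.1)])
cv2.imwrite('pics/fin.png',im)
def mask(h,w):
    pass
b=f['color'].astype(int)
u,v=[int(x) for x in w2px(f,[640,289,90])]
for r in range(v-12,v+14): print(r,f['color'][r,u-12:u+13,1])
E
```

```text
[531.72901743 320.43084812 108.14670065] [1.79948915e+02 5.66155161e-02 1.63942288e+02] [5.24554235e-01 7.23204466e-01 6.17265164e-04] 27.225
[639.34955517 289.44638428 116.25736379]
139 113 [192.58910885 295.39750473] [209.19405048 308.20536629]
134 199 [199.41940016 258.75185414] [211.72720385 319.52185959]
138 [111 113 111 112 111 112 113 111 111 109 109 110 109 109 108 108 108 108
 107 107 107 106 107 106 107]
139 [112 110 112 110 112 113 112 111 111 109 110 110 109 109 109 109 109 107
 107 106 106 105 106 106 107]
140 [112 110 109 111 111 111 112 111 111 111 111 111 112 113 111 111 107 106
 108 105 106 108 107 107 105]
141 [112 111 111 111 110 111 111 111 111 114 116 116 117 117 116 113 112 111
 106 107 107 108 106 108 105]
142 [112 111 113 111 112 111 111 112 114 116 119 120 120 120 120 118 117 114
 111 109 108 106 107 107 106]
143 [109 110 112 112 113 114 115 116 118 117 116 117 117 120 121 120 119 116
 113 111 108 108 107 106 105]
144 [110 108 111 111 112 114 118 121 121 120 115 109 110 115 117 116 115 116
 116 112 110 108 106 104 106]
145 [110 109 107 110 111 118 121 123 124
[... 1192 characters left out ...]
2 115 116 115 115 115
 110  95  77  61  54  54  56]
157 [ 64  68  70  68  67  70  73  85  93  99 105 111 117 117 114 113 108 103
  92  78  61  55  52  52  54]
158 [ 60  65  66  69  68  69  77  88  91  95 101 108 111 113 108 104  96  85
  72  60  53  52  52  51  54]
159 [59 64 68 69 69 72 79 90 91 88 89 90 93 93 90 82 74 67 58 53 52 49 51 52
 54]
160 [60 61 66 68 70 73 84 90 89 82 77 72 69 66 65 62 58 55 51 52 51 51 51 52
 56]
161 [57 61 62 66 70 75 87 92 92 90 82 70 61 55 55 52 53 52 53 52 51 52 54 57
 66]
162 [60 60 61 68 70 80 88 92 94 95 93 84 71 62 55 54 54 53 51 52 53 54 58 67
 76]
163 [ 70  68  68  72  77  85  90  93  95 102 100  95  88  78  69  63  60  60
  59  61  62  66  72  81  88]
```

step_arm(linear=[[-0.005,0,0],[-0.008,0,0],[-0.008,0,0],[-0.008,0,0],[-0.008,0,0],[-0.008,0,0],[-0.008,0,0],[-0.008,0,0]], turn=[0,0,0,0,0,0,0,0])

```text
time_s: 28.32
ee_pos: [533.6, 319.5, 107.5]
ee_rot: [-180.0, 0.0, 163.9]
force: [-0.3, 0.8, -0.8]
gripper_width: 16.0
gripper_force: 40.0
```

```bash
python3 -c "
from h import *
s=env.state();print(s['ee_pos'],s['qvel'].round(2),s['gripper_force'],s['force']);print(env.job_done())"
```

```text
[533.64470551 319.51197403 107.52805559] [ 0.11  0.04 -0.04 -0.01 -0.04  0.  ] 39.99977946281433 [-0.29641955  0.7852779  -0.78916727]
the job is handed in; nothing more can be done
None
```

Job handed in at about 28 s (result not reported back): bar seated and released, rod pushed in until it stopped at the expected collar depth (the arm blocked the camera view of the contact), drawn out, and held level with its tip about 25 mm above the plate, an estimated 2–4 mm from its centre.

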